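# Load the vial tray into the sampler and drop its retaining bar

### The job

Slide the loaded vial tray along the sampler's loading plate into the slotted bay until it is fully home against the back stop, keeping every vial standing in its well. Then swing the lever on the side of the sampler's head all the way down, so that the retaining bar drops in front of the vials. Do not knock over or shove aside the tube, the dish and the jar standing on the bench.

Things in the scene. Friction and masses are not known exactly. Their poses are not given: they have to be found in the camera images.
- sampler: Bench sampler, fixed: dark steel loading plate, aluminium rails, grey head posts, low white housing behind. Origin on the bench under the bay's mouth; x points into the bay (away from the robot), y left, z up. Plate: x = -220 to 250 mm, y +-125, top at z = 12. Back stop face at x = 110 mm. Housing x = 120 to 245, y +-115 mm, 70 mm high.
- bay_mouth (a point): Middle of the bay's mouth on the plate's top, sampler axes. Rails run 112 mm inward from here, 16 mm high, 105 mm apart inside; inward lips 4 mm wide hang over their slots, 10 mm above the plate. Flared guides, 16 mm high, open from 105 mm apart here to about 140 mm apart 38 mm in front. Rails and guides are slick.
- bay_home (a point): Point on the plate's top where the tray's origin lies when it is fully home against the back stop: 35 mm inside the mouth, on the centre line, 12 mm above the bench. Sampler axes. The tray's front then stands 40 mm out of the mouth.
- head_shaft (a point): Middle of the cross shaft, sampler x = 55, y = 0, z = 97 mm, between two posts (x = 36 to 96, y = +-66 to +-82, up to z = 112 mm). An 80 mm wide steel retaining bar hangs on it: lever up, it points to the robot (tip at x = 10, z = 90 mm), clear of the vials; lever down, it bars the bay in front of the vials (tip at z = 57 mm).
- tray: White plastic vial tray, loose, 0.2 to 0.4 kg plus vials, on the plate before the bay, up to 15 mm off line, 0.15 rad askew. Origin: centre of underside; x to its rear (enters the bay). Base 150 x 100 x 6 mm, rear corners rounded; its edges run in the slots. Front wall to push on: x = -75 to -67, 86 mm wide, top 37 mm up, smooth. Block of 6 wells: x = 10 to 71, 83 mm wide, 26 high. Slides easily.
- vial1: Amber vial with white cap, 20 mm diameter, 50 mm tall, loose, standing 20 mm deep in a well of the tray, its top 56 mm above the tray's underside. Origin at the centre of its underside, z up. Its place in the tray: x = 27, y = -27 mm, z = 6 mm.
- vial2: Amber vial with white cap, 20 mm diameter, 50 mm tall, loose, standing 20 mm deep in a well of the tray, its top 56 mm above the tray's underside. Origin at the centre of its underside, z up. Its place in the tray: x = 27, y = 27 mm, z = 6 mm.
- vial3: Amber vial with white cap, 20 mm diameter, 50 mm tall, loose, standing 20 mm deep in a well of the tray, its top 56 mm above the tray's underside. Origin at the centre of its underside, z up. Its place in the tray: x = 54, y = 0 mm, z = 6 mm.
- vial4: Amber vial with white cap, 20 mm diameter, 50 mm tall, loose, standing 20 mm deep in a well of the tray, its top 56 mm above the tray's underside. Origin at the centre of its underside, z up. Its place in the tray: x = 54, y = 27 mm, z = 6 mm.
- lever (a joint): Angle of the lever and retaining bar about the cross shaft, rad: 0 = fully raised (lever 45 degrees above level, leaning to the robot), 0.95 = fully down at its stop (lever 9 degrees below level). Starts near 0. It stays where it is left; pressing the tip down takes about 2 N.
- lever_tip (a point): Centre of the black grip at the lever's tip, a 14 mm thick, 22 mm long round bar along the sampler's y, 80 mm from the shaft axis, on the left (+y) outer side of the head. It moves with the lever.
- lever_pivot (a point): Point on the cross shaft's axis level with the lever's tip along y: sampler x = 55, y = 99, z = 97 mm. Same axes as the sampler. The tip swings about it, 80 mm away, in the sampler's x-z plane, from 57 mm nearer the robot and 57 mm above it (raised) to 79 mm nearer and 12 mm below (down).
- tube: Bystander: clear capped tube, 36 mm across the cap, 112 mm tall, standing loose on the bench. Origin under its centre.
- dish: Bystander: shallow glass dish, 70 mm across, 16 mm high, loose on the bench. Origin under its centre.
- jar: Bystander: white jar with cap, 52 mm diameter, 75 mm tall, loose on the bench. Origin under its centre.
Things that resemble listed ones, but are neither listed nor needed, are in the scene too. Leave any pink look-alike of the tray alone.

How it is judged (in metres and radians):
On the way, in this order (a step that is already met when the one before it is completed fails the run):
1. the tray is fully home in the bay (x of tray in the frame of bay_home between -0.006 and 0.006 m and y of tray in the frame of bay_home between -0.005 and 0.005 m and z of tray in the frame of bay_home below 0.005 m and angle between the x axis of tray and the x axis of bay_home, either way round below 0.05 rad), for 0.2 s.
2. the lever is all the way down (value of joint lever above 0.82 rad), for 0.2 s.
At the end, for the whole second after the job is handed in: Tray at rest and fully home: within 6 mm of bay_home along the bay, 5 mm across, under 5 mm up, square within 0.05 rad; all four vials stand in the tray (tilt under 0.2 rad, underside under 12 mm above the tray's); lever down past 0.82 rad (all of step 1 and angle between each of vial1, vial2, vial3, vial4's own z axis and vertical below 0.2 rad and z of each of vial1, vial2, vial3, vial4 in the frame of tray below 0.012 m and value of joint lever above 0.82 rad and linear speed of tray below 0.01 m/s); the robot touches nothing.
It fails at once if a vial is tipped over (more than 0.45 rad) (angle between any of vial1, vial2, vial3, vial4's own z axis and vertical above 0.45 rad).
It fails at once if the tube, dish or jar is shoved more than 30 mm or tipped more than 0.5 rad (distance of any of tube, dish, jar from where it was at the start of the episode above 0.03 m or angle between any of tube, dish, jar's own z axis and vertical above 0.5 rad).
It also fails if it takes over 48 s, if anything falls off the work surface, if the arm or the gripper's body presses on something with over 40 N, if the wrist force passes 120 N, or if a joint passes its speed limit or range.

### The arm

A 6-joint arm with a two-finger parallel gripper is mounted at the origin on the work surface. World frame = base frame: x ahead of the robot, y to its left, z up, the work surface at z = 0. Lengths are in m, angles in degrees, forces in N, time in s.
With the tool pointing down it reaches from about 0.3 to 0.875 m from the base axis. Payload 6.4 kg.
Tool frame: the origin (TCP) lies on the centre line of the jaws, within the pads' length; the fingertips stand ctrl.tips_ahead ahead of it and the grasp point (between the pads) lies 2 mm behind it (ctrl.tips_ahead is the distance from the TCP to the fingertips, in m); z points along the fingers, y is the line along which they close (so a half turn about z gives the same grasp; the last joint's range is limited). The gripper opens to 85 mm and grips with 20 to 120 N. Pads are 22 mm wide; open, the fingers measure 114 mm over their backs; the gripper's body (76 mm by 85 mm) begins 54 mm behind the grasp point. The pads swing forward as they close: fully open they stand 13 mm farther back than shut.
Start: joints at [54.357, 10.359, 92.074, -0, 77.567, -11.82], TCP at [0.232, 0.526, 0.222] pointing down, gripper open.
Joint ranges: [-171.53, 171.53], [-51.25, 118.39], [17.06, 147.69], [-65.23, 245.23], [0, 150.52], [-178.68, 178.68]. Speed limits (degrees/s): [147.25, 147.25, 172.46, 180, 180, 180].

### API

Orientations are given as [roll, pitch, yaw] about the fixed x, y, z axes, in that order (R = Rz(yaw) Ry(pitch) Rx(roll)).
In Python, from rig import ctrl, viewer gives the robot as it stands.
- The arm moves only by the shell command python3 -m jog 'ROWS' [OPENING] [FORCE]. ROWS is JSON, a list of rows, each a list of 2 entries, a list of its own where there are three numbers: the shift along the tool's x, y, z in mm, then the turn about the tool's z in degrees. In form: [[[dx, dy, dz], turn], ...]. A call has 1 to 12 rows; each row is the pose to reach, as a shift and turn from the pose commanded when the call began, along the tool's axes at that moment; what a row does not reach only later rows make up. A row lasts 1/8 s, in which the tool goes at most 62.5 mm and 10.7 degrees, less where a joint would pass 70% of its speed; a pose out of reach is approached as far as the arm can. A call with a gripper value outside its range is refused whole. OPENING is the finger opening in mm, from 0 to 85.4, set as the call begins (- or left out, the last holds). The fingers move at their own pace and stop on an object; FORCE is the grip in N (left out, the last holds). Time passes only in rows, so rows that repeat a pose let the fingers close. It gives the time, the measured TCP pose, the force, the opening and the grip force at its end, in the units of the state.
- ctrl.get_state(): the state, without advancing time (a new reading comes with each control period).
- viewer.camera(name): name is "scene" or "side" or "wrist"; returns (picture, depth): 400x640x3 uint8, red, green, blue; 400x640 float32, m along the optical axis (not along the pixel's ray), 0 where there is no reading.
- viewer.camera_info(name): a dict with "vfov" (degrees; the focal length in pixels is half the picture's height over the tangent of half this angle, whatever the lens; pixels are square), "cx", "cy" (the principal point, pixels), "R" (3x3) and "t" (3): a world point X has camera coordinates R X + t. Camera axes: x right, y down, z forward; pixel columns grow to the right and rows downward; lengths in m; the calibration is good to about 2 mm. A picture is of the moment at which its call begins: read the wrist's pose just before it. camera_info takes no time and is no camera call; for the wrist camera it gives the pose at the moment of the call.
- ctrl.close_job(): hands the job in; it is judged then, once.
The state is a dict: "time_s": time; "joint_pos": joint angles; "joint_velocities": joint speeds; "joint_efforts": joint torques, N m; "eef_pos": TCP position; "tcp_rot": TCP orientation; "force": force on the tool from outside, world axes, zero at the start; "moment": the same for the moment, N m; "grip_width": finger opening in m; "grasp_force": force on a finger pad.
Only numpy, scipy, OpenCV 4.12 (cv2) and the standard library are available. Lean on these libraries where they do the work, as an engineer would, in place of code of your own. Each camera call takes 0.05 s, during which the arm holds its last target. There are 200 camera calls.

## Working session

There is one attempt and no reset: what is moved stays moved. The work goes in short steps, Python scripts to look and compute and a shell command to move; the robot and the scene stay as the last step left them, time stands still between calls to the robot, and variables do not carry over. Pictures are saved under pics/ and viewed, at most 12 in all, crops included, and the job is handed in when it is done.

```bash
mkdir -p pics
cat > h.py <<'E'
import numpy as np, cv2
from rig import ctrl, viewer
def snap(n,f):
    i=viewer.camera_info(n); p,d=viewer.camera(n); cv2.imwrite(f'pics/{f}.png',p[:,:,::-1]); np.savez(f'{f}.npz',d=d,p=p,R=i['R'],t=i['t'],k=[200/np.tan(np.radians(i['vfov'])/2),i['cx'],i['cy']])
def pt(f,u,v,z=None):
    """world point at pixel by depth, or by plane height z"""
    a=np.load(f'{f}.npz'); k=a['k']; r=np.array([(u-k[1])/k[0],(v-k[2])/k[0],1.]); R,t=a['R'],a['t']
    if z is None:
        q=a['d'][int(v)-1:int(v)+2,int(u)-1:int(u)+2]; s=np.median(q[q>0]) if (q>0).any() else np.nan
    else: c=-R.T@t; s=(z-c[2])/(R.T@r)[2]
    return R.T@(r*s-t)
E
python3 - <<'E'
from h import *
snap('scene','s0'); snap('side','d0')
print(ctrl.get_state()); print(ctrl.tips_ahead)
for n in('scene','side'):
    i=viewer.camera_info(n);print(n,-np.array(i['R']).T@i['t'],np.array(i['R'])[2])
E
```

```text
{'time_s': 0.1, 'joint_pos': array([ 5.43561071e+01,  1.03988603e+01,  9.21261130e+01,  1.84603766e-04,
        7.75681633e+01, -1.18200852e+01]), 'joint_velocities': array([ 0.00289586, -0.08845472, -0.21288222, -0.02423369, -0.03941957,
       -0.09767125]), 'joint_efforts': array([-7.66497706e-04, -4.45879662e+01, -3.52238989e+01, -3.99390237e-04,
        4.24835933e-03, -5.78458548e-05]), 'eef_pos': array([0.23193169, 0.52558326, 0.22096068]), 'tcp_rot': array([-1.79908875e+02, -1.92544077e-02,  1.56176137e+02]), 'force': array([0.50648364, 0.99253237, 0.12270534]), 'moment': array([-0.03266188, -0.00693037,  0.00238831]), 'grasp_force': 0.0, 'grip_width': 0.08544320637233893}
0.017
scene [ 0.98436253 -0.42163218  0.76942046] [-0.5098222   0.44867481 -0.73401106]
side [0.42853609 0.60216803 0.54459737] [ 0.08702628 -0.82711508 -0.55525406]
```

View pics/s0.png

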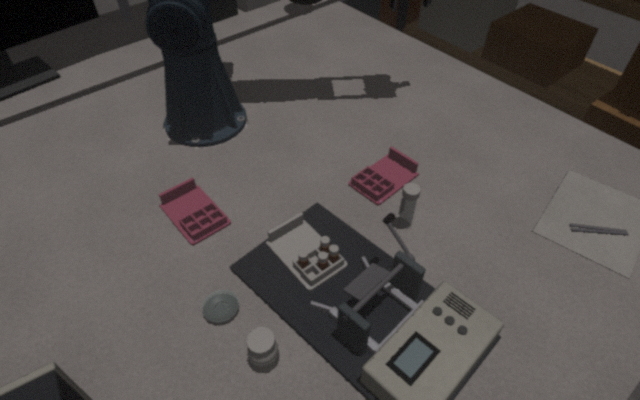

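View pics/d0.png

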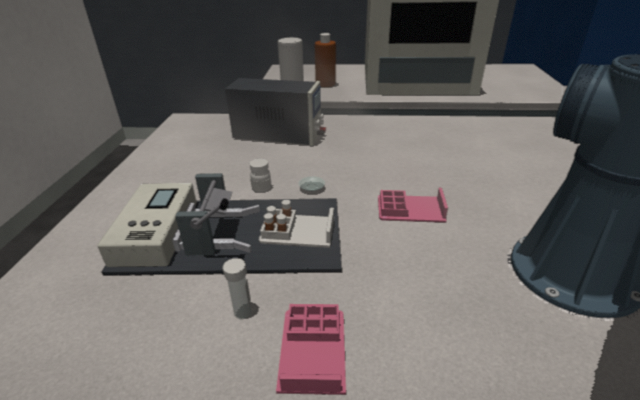

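White tray at about (305,252) in the scene view; the look-alikes are the pink trays at (195,210) and (385,175). The lever grip is the black knob near (389,217), the tube is at (409,203), the dish at (220,308) and the jar at (262,345). I'll check this in a close crop.

Run:
```python
import cv2,numpy as np
a=cv2.imread('pics/s0.png')[180:380,220:480]
a=cv2.resize(a,None,fx=3,fy=3,interpolation=cv2.INTER_CUBIC)
a=cv2.convertScaleAbs(a,alpha=1.6)
cv2.imwrite('pics/c0.png',a)
```

```text
(no output)
```

View pics/c0.png

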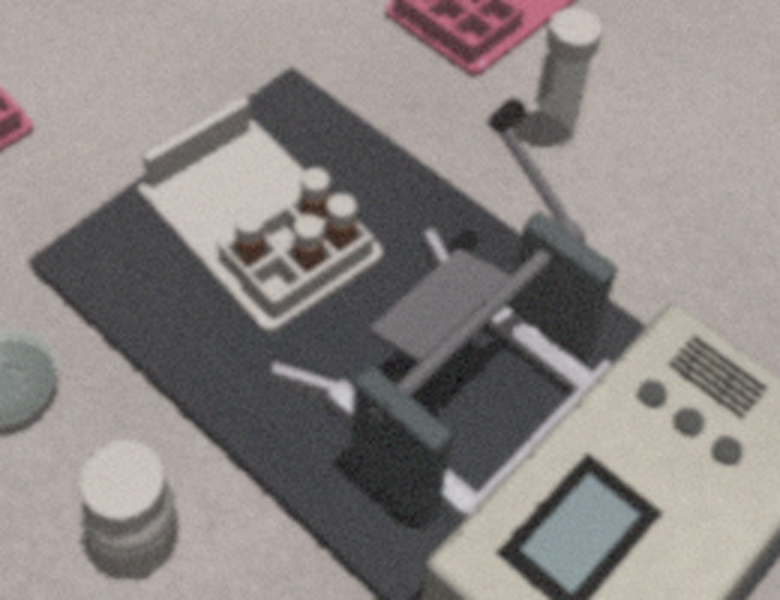

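The crop shows the white tray with four amber vials and two empty wells, with its wall towards the robot. The grip is at crop (507,116), and the tube stands close behind it. Next I'll measure.

```bash
cat > m.py <<'E'
from h import *
c=lambda u,v:(220+u/3,180+v/3)
def P(n,u,v,z): u,v=c(u,v); print(n,np.round(pt('s0',u,v,z)*1000,1),'depth',np.round(pt('s0',u,v)*1000,1))
P('plateFL',293,68,.012);P('plateFR',33,263,.012);P('plateL2',520,233,.012);P('plateR2',388,597,.012)
for n,u,v in(('v1',250,222),('v2',316,178),('v3',309,226),('v4',341,205)):P(n,u,v,.068)
P('wallR',147,158,.049);P('wallL',247,102,.049)
P('baseRR',270,324,.018);P('baseRL',380,252,.018);P('baseFR',142,188,.018)
P('grip',507,116,.154);P('tubecap',575,28,.112);P('dish',8,380,.016);P('jar',123,478,.075)
P('postLtop',525,222,.112);P('postLtop2',612,275,.112);P('postRtop',360,375,.112);P('guideL',432,233,.028);P('guideR',275,368,.028)
P('houseTL',672,305,.07)
E
python3 m.py
```

```text
plateFL [446.3  27.2  12. ] depth [4.379e+02 3.420e+01 2.000e-01]
plateFR [ 469.1 -219.4   12. ] depth [ 468.2 -219.1   10.8]
plateL2 [664.1  46.   12. ] depth [663.4  47.   10.4]
plateR2 [ 787.8 -191.9   12. ] depth [ 787.5 -191.7   11.1]
v1 [ 570.1 -112.8   68. ] depth [ 569.2 -112.1   66.4]
v2 [570.6 -57.7  68. ] depth [570.3 -57.5  67.5]
v3 [596.9 -86.3  68. ] depth [596.7 -86.2  67.7]
v4 [597.7 -59.9  68. ] depth [596.7 -59.   66.2]
wallR [ 471.8 -123.8   49. ] depth [ 470.5 -123.    47.2]
wallL [476.5 -40.4  49. ] depth [474.9 -39.2  46.7]
baseRR [ 611.6 -131.7   18. ] depth [ 611.2 -131.4   17.2]
baseRL [616.4 -40.3  18. ] depth [614.6 -38.5  14.4]
baseFR [ 469.2 -129.4   18. ] depth [ 468.5 -129.    17. ]
grip [660.  15. 154.] depth [658.4  17.2 150.9]
tubecap [613.3 137.1 112. ] depth [612.4 138.3 110.6]
dish [ 535.8 -280.1   16. ] depth [ 527.6 -277.5    2.3]
jar [ 662.7 -276.    75. ] depth [ 662.8 -276.1   75.2]
postLtop [702.8  -7.6 112. ] depth [701.9  -6.3 110. ]
postLtop2 [761.6   2.9 112. ] depth [760.    5.8 107.5]
postRtop [ 715.  -151.3  112. ] depth [ 714.7 -151.   111.3]
guideL [632.6  -8.6  28. ] depth [631.5  -7.3  25.6]
guideR [ 642.8 -153.2   28. ] depth [ 641.7 -152.4   25.6]
houseTL [785.3  41.   70. ] depth [784.8  42.1  68.4]
```

```bash
python3 -m jog '[[[-50,-60,0],-5],[[-90,-105,0],-10],[[-130,-150,0],-15],[[-170,-195,0],-20],[[-210,-240,0],-25],[[-250,-288,0],-28.8],[[-290,-335,0],-28.8],[[-330,-381,0],-28.8],[[-370,-427,0],-28.8],[[-405,-467,0],-28.8],[[-425,-490,0],-28.8],[[-425,-490,0],-28.8]]' 40
```

```text
time_s: 1.6
eef_pos: [0.4231, -0.0957, 0.2214]
tcp_rot: [180.0, -0.1, -175.2]
force: [-0.4, 0.8, 0.1]
grip_width: 0.0402
grasp_force: 0.0
```

```bash
python3 -m jog '[[[0,0,60],0],[[0,0,120],0],[[0,0,160],0],[[0,0,180],0],[[0,0,180],0]]'
python3 - <<'E'
from h import *
snap('side','d1')
a=cv2.imread('pics/d1.png')[140:330,90:420]
cv2.imwrite('pics/d1c.png',cv2.convertScaleAbs(cv2.resize(a,None,fx=2.4,fy=2.4,interpolation=cv2.INTER_CUBIC),alpha=1.5))
E
```

```text
time_s: 2.22
eef_pos: [0.4213, -0.092, 0.0403]
tcp_rot: [179.8, -0.2, -175.0]
force: [-1.0, -0.5, 0.5]
grip_width: 0.0401
grasp_force: 0.0
```

View pics/d1c.png

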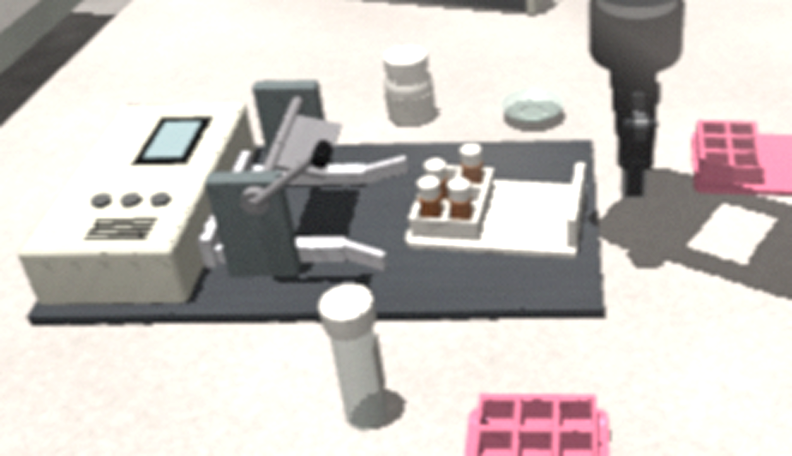

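```bash
python3 -m jog '[[[-15,0,0],0],[[-25,0,0],0],[[-33,0,0],0],[[-41,0,0],0],[[-49,0,0],0],[[-57,-1,0],0],[[-66,-1,0],0],[[-75,-2,0],0],[[-84,-2,0],0],[[-93,-3,0],0],[[-100,-3,0],0],[[-103,-3,0],0]]'
python3 - <<'E'
from h import *
snap('scene','s1')
a=cv2.imread('pics/s1.png')[180:380,220:480]
cv2.imwrite('pics/s1c.png',cv2.convertScaleAbs(cv2.resize(a,None,fx=3,fy=3,interpolation=cv2.INTER_CUBIC),alpha=1.6))
E
```

```text
time_s: 3.78
eef_pos: [0.5264, -0.0879, 0.0418]
tcp_rot: [-180.0, 0.0, -175.0]
force: [-0.5, 0.3, 0.6]
grip_width: 0.0403
grasp_force: 0.0
```

View pics/s1c.png

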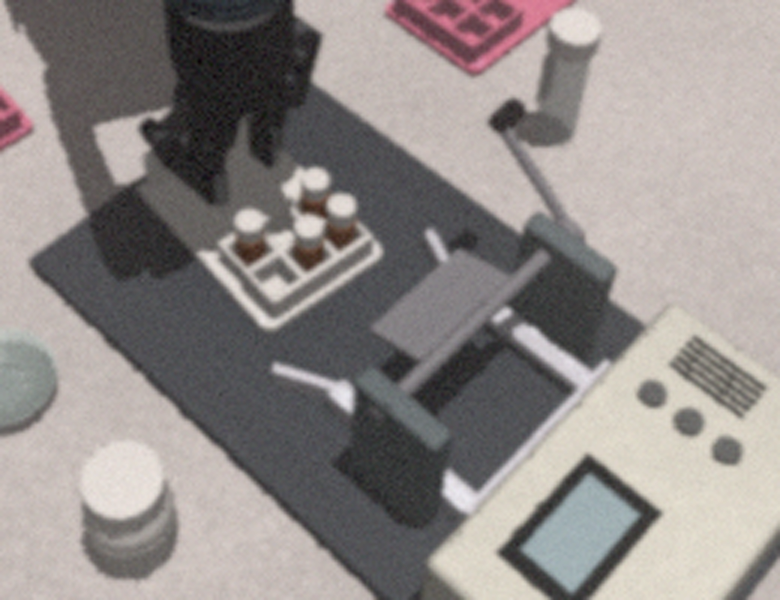

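Run:
```python
from h import *
c=lambda u,v:(220+u/3,180+v/3)
for n,u,v in(('tipR',212,188),('tipR up',205,165),('tipL',266,152),('base',245,165),('base2',190,205),('v1',250,222),('knob',155,130)):print(n,np.round(pt('s1',*c(u,v))*1000))
snap('side','d2')
a=cv2.imread('pics/d2.png')[140:330,90:420]
cv2.imwrite('pics/d2c.png',cv2.convertScaleAbs(cv2.resize(a,None,fx=2.4,fy=2.4,interpolation=cv2.INTER_CUBIC),alpha=1.5))
print(ctrl.get_state()['eef_pos'],ctrl.get_state()['joint_pos'])
```

```text
tipR [ 537. -117.   75.]
tipR up [ 538. -121.  102.]
tipL [533. -69.  68.]
base [500. -62.  18.]
base2 [ 502. -113.   18.]
v1 [ 570. -113.   68.]
knob [ 532. -151.  154.]
[ 0.52619014 -0.08789999  0.04175274] [-2.22400124e+01  1.87869955e+01  1.05139457e+02 -9.52557639e-04
  5.60731042e+01 -1.17225815e+02]
```

View pics/d2c.png

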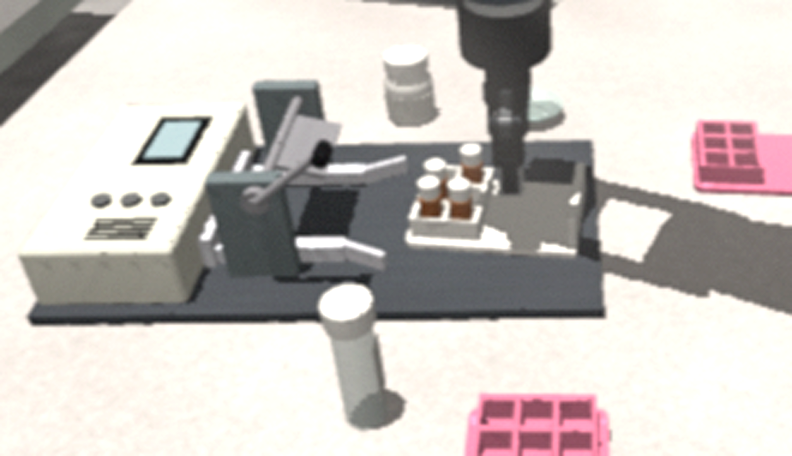

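The tray hasn't moved: the fingers passed over the wall, with their tips at about z = 60 mm rather than the 25 mm expected. I'll measure the tips properly in both views.

Run:
```python
from h import *
def cloud(f):
    a=np.load(f'{f}.npz');k=a['k'];d=a['d'];v,u=np.mgrid[:400,:640]
    X=np.stack([(u-k[1])/k[0]*d,(v-k[2])/k[0]*d,d],-1).reshape(-1,3)[d.ravel()>0]
    return ((X-a['t'])@a['R'])*1000, a['p'].reshape(-1,3)[d.ravel()>0]
for f in('s1','d2'):
    X,p=cloud(f); m=(abs(X[:,0]-526)<30)&(abs(X[:,1]+88)<60)&(X[:,2]>24)&(p.max(1)<70)
    Y=X[m]
    for lo in range(24,130,8):
        s=Y[(Y[:,2]>=lo)&(Y[:,2]<lo+8)]
        if len(s)>3: print(f,lo,len(s),s.min(0).round(),s.max(0).round())
i=viewer.camera_info('wrist');print('wrist cam',-np.array(i['R']).T@i['t'],np.round(i['R'],2))
```

```text
s1 24 5 [ 555. -127.   24.] [556. -78.  29.]
s1 32 15 [551. -85.  32.] [556. -71.  39.]
s1 48 10 [ 515. -115.   52.] [533. -68.  56.]
s1 56 37 [ 516. -122.   56.] [540. -62.  64.]
s1 64 58 [ 516. -124.   64.] [541. -55.  72.]
s1 72 53 [ 515. -123.   72.] [540. -55.  80.]
s1 80 47 [ 514. -123.   80.] [541. -55.  88.]
s1 88 44 [ 514. -125.   88.] [542. -49.  96.]
s1 96 87 [ 519. -141.   96.] [545. -36. 104.]
s1 104 137 [ 513. -144.  104.] [545. -34. 112.]
s1 112 84 [ 514. -145.  112.] [546. -32. 120.]
s1 120 125 [ 515. -148.  120.] [547. -29. 128.]
s1 128 107 [ 524. -148.  128.] [546. -29. 136.]
d2 56 10 [516. -61.  57.] [531. -55.  64.]
d2 64 28 [ 513. -109.   64.] [531. -54.  71.]
d2 72 32 [ 514. -110.   72.] [532. -51.  79.]
d2 80 33 [514. -62.  80.] [534. -52.  88.]
d2 96 16 [ 511. -109.   98.] [532. -36. 104.]
d2 104 64 [ 509. -109.  104.] [534. -33. 111.]
d2 112 13 [510. -36. 112.] [533. -30. 120.]
d2 120 41 [506. -66. 120.] [532. -28. 128.]
d2 128 25 [508. -84. 128.] [536. -28. 136.]
wrist cam [ 0.44403606 -0.09481735  0.19287806] [[-0.09  1.   -0.  ]
 [ 0.95  0.08  0.32]
 [ 0.31  0.03 -0.95]]
```

Tips are actually at z ≈ 54 mm (x and y agree), so everything needs to go 30 mm lower. I'll back off above the wall, then lower.

```bash
python3 -m jog '[[[0,0,-12],0],[[20,0,-15],0],[[55,0,-15],0],[[90,0,-15],0],[[104,0,-10],0],[[104,0,10],0],[[104,0,22],0],[[104,0,29],0],[[104,0,29],0]]'
python3 - <<'E'
from h import *
snap('side','d3')
a=np.load('d3.npz');k=a['k'];d=a['d'];v,u=np.mgrid[:400,:640]
X=(np.stack([(u-k[1])/k[0]*d,(v-k[2])/k[0]*d,d],-1).reshape(-1,3)[d.ravel()>0]-a['t'])@a['R']*1000; p=a['p'].reshape(-1,3)[d.ravel()>0]
Y=X[(abs(X[:,0]-422)<30)&(abs(X[:,1]+90)<50)&(X[:,2]>8)&(p.max(1)<70)]
for lo in range(8,72,8):
    s=Y[(Y[:,2]>=lo)&(Y[:,2]<lo+8)]
    if len(s): print(lo,len(s),s.min(0).round(),s.max(0).round())
E
```

```text
time_s: 5.0
eef_pos: [0.4223, -0.0968, 0.0124]
tcp_rot: [180.0, -0.0, -175.0]
force: [-0.2, 0.4, 0.6]
grip_width: 0.0399
grasp_force: 0.0
8 10 [448. -91.  11.] [451. -65.  14.]
24 12 [ 410. -116.   25.] [432. -68.  32.]
32 28 [411. -73.  33.] [430. -62.  40.]
40 33 [ 411. -118.   40.] [433. -61.  48.]
48 32 [ 409. -117.   48.] [433. -62.  56.]
56 7 [411. -71.  56.] [430. -60.  60.]
64 9 [ 408. -118.   70.] [432. -47.  72.]
```

Tips now at z ≈ 25, facing the wall. Pushing.

```bash
python3 -m jog '[[[-15,2,0],0],[[-25,3,0],0],[[-33,4,0],0],[[-41,4,0],0],[[-49,4,0],0],[[-57,3,0],0],[[-66,3,0],0],[[-75,2,0],0],[[-84,2,0],0],[[-93,1,0],0],[[-100,1,0],0],[[-103,1,0],0]]'
python3 - <<'E'
from h import *
snap('scene','s2')
a=cv2.imread('pics/s2.png')[180:380,220:480]
cv2.imwrite('pics/s2c.png',cv2.convertScaleAbs(cv2.resize(a,None,fx=3,fy=3,interpolation=cv2.INTER_CUBIC),alpha=1.6))
E
```

```text
time_s: 6.55
eef_pos: [0.5254, -0.0871, 0.0128]
tcp_rot: [-180.0, 0.0, -175.0]
force: [-3.2, -1.2, 1.7]
grip_width: 0.0402
grasp_force: 1.8
```

View pics/s2c.png

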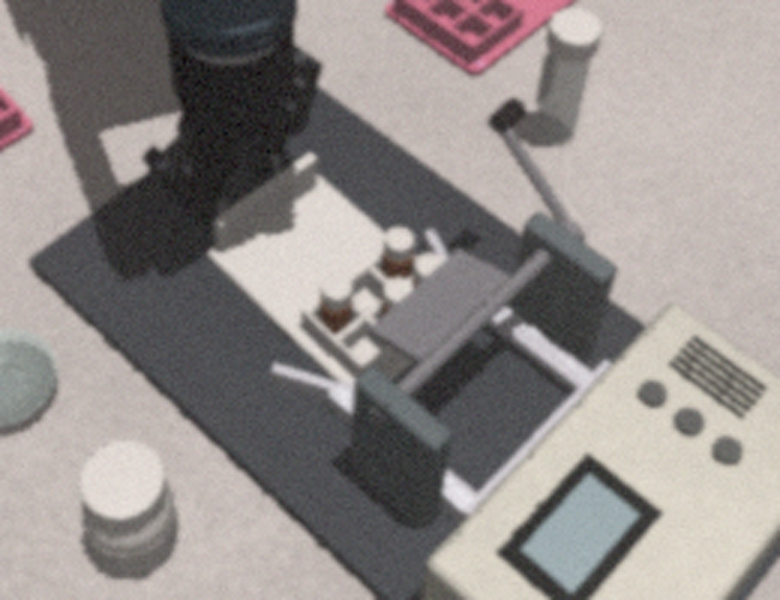

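The tray is square and entering the guides with vials upright (wall at crop (220,215)–(315,160)). I'll keep pushing.

```bash
python3 -m jog '[[[-8,0,0],0],[[-16,0,0],0],[[-24,0,0],0],[[-32,0,0],0],[[-40,-1,0],0],[[-48,-1,0],0],[[-56,-1,0],0],[[-64,-1,0],0],[[-72,-1,0],0],[[-80,-1,0],0],[[-86,-1,0],0],[[-90,-1,0],0]]'; python3 -m jog '[[[-3,0,0],0],[[-6,0,0],0],[[-8,0,0],0],[[-10,0,0],0],[[-10,0,0],0]]'
```

```text
time_s: 8.1
eef_pos: [0.615, -0.0802, 0.0128]
tcp_rot: [-180.0, 0.0, -175.0]
force: [-3.1, -2.5, 0.8]
grip_width: 0.0403
grasp_force: 1.5
time_s: 8.72
eef_pos: [0.6186, -0.0794, 0.0112]
tcp_rot: [179.9, -0.8, -175.0]
force: [-22.1, -4.4, 9.9]
grip_width: 0.0399
grasp_force: 11.3
```

Resistance at 22 N, slightly earlier than computed. I'll ease off and look.

```bash
python3 -m jog '[[[8,0,0],0],[[25,0,0],0],[[25,0,0],0]]'
python3 - <<'E'
from h import *
snap('scene','s3');snap('side','d4')
a=cv2.imread('pics/s3.png')[200:350,260:460]
b=cv2.imread('pics/d4.png')[150:270,140:340]
a=cv2.resize(a,(800,600),interpolation=cv2.INTER_CUBIC)
cv2.imwrite('pics/s3c.png',cv2.convertScaleAbs(a,alpha=1.7))
cv2.imwrite('pics/d4c.png',cv2.convertScaleAbs(cv2.resize(b,(800,480),interpolation=cv2.INTER_CUBIC),alpha=1.4))
E
```

```text
time_s: 9.1
eef_pos: [0.5996, -0.0813, 0.013]
tcp_rot: [180.0, 0.0, -175.0]
force: [0.4, -0.7, 0.1]
grip_width: 0.0397
grasp_force: 0.0
```

View pics/s3c.png

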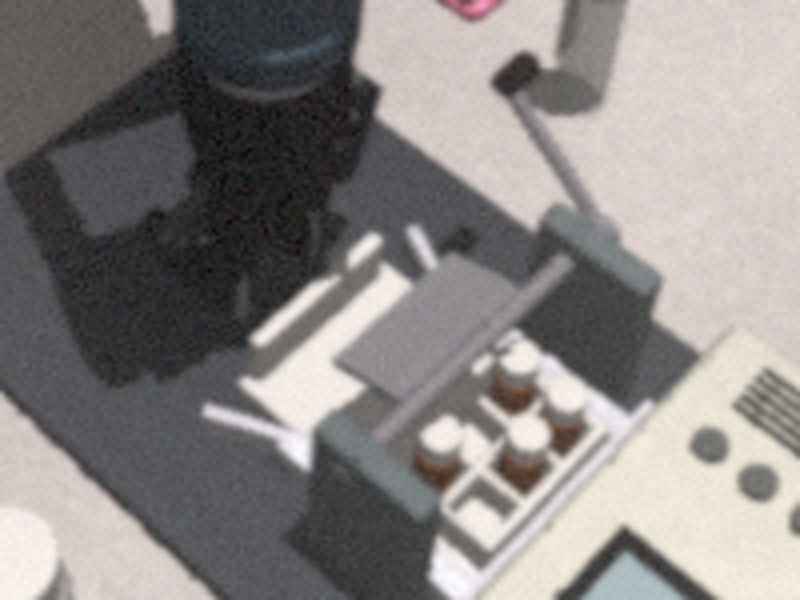

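View pics/d4c.png

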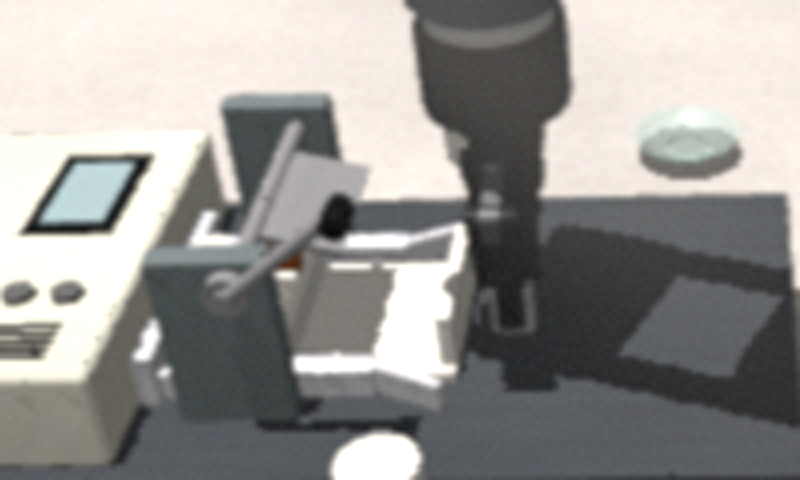

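Run:
```python
from h import *
x=np.array([.9962,.0872]);y=np.array([-.0872,.9962])
for n,u,v,z,e in(('v1',441,430,.068,(62,-27)),('v2',521,358,.068,(62,27)),('v3',530,431,.068,(89,0)),('v4',566,395,.068,(89,27)),('wallR front top',252,332,.049,(-40,-43)),('wallL',372,236,.049,(-40,43)),('guideLend',412,228,.028,(-38,70)),('guideR',206,408,.028,(-38,-70)),('postL top front in',545,215,.112,(36,66)),('postR front in',365,415,.112,(36,-66)),('postL back out',660,275,.112,(96,82)),('barL',458,252,.090,(10,40)),('barR',338,358,.09,(10,-40)),('wellblk rear R',470,550,.038,(106,-41.5)),('grip',515,75,.154,(-2,99)),('stop/house left top',738,330,.07,(120,115))):
    w=pt('s3',260+u/4,200+v/4,z)[:2]*1000-[676.9,-76.9]; print(n,(w@x).round(1),(w@y).round(1),e)
```

```text
v1 56.0 -24.7 (62, -27)
v2 58.2 28.0 (62, 27)
v3 84.0 2.0 (89, 0)
v4 84.2 27.1 (89, 27)
wallR front top -46.0 -37.7 (-40, -43)
wallL -42.5 42.0 (-40, 43)
guideLend -40.7 71.8 (-38, 70)
guideR -41.8 -72.3 (-38, -70)
postL top front in 33.1 68.8 (36, 66)
postR front in 43.1 -62.9 (36, -66)
postL back out 89.0 78.3 (96, 82)
barL 9.5 39.3 (10, 40)
barR 8.2 -40.0 (10, -40)
wellblk rear R 93.1 -45.6 (106, -41.5)
grip -9.0 92.6 (-2, 99)
stop/house left top 119.9 107.2 (120, 115)
```

```bash
python3 -m jog '[[[-8,0,0],0],[[-14,0,0],0],[[-18,0,0],0],[[-22,0,0],0],[[-25,0,0],0],[[-27,0,0],0],[[-29,0,0],0],[[-29,0,0],0],[[-29,0,0],0]]'
```

```text
time_s: 10.32
eef_pos: [0.6184, -0.0793, 0.0102]
tcp_rot: [179.8, -1.3, -175.0]
force: [-33.7, -6.3, 17.1]
grip_width: 0.04
grasp_force: 17.5
```

The stop is the same at 34 N, so the tray is home. Now back off, rise and close the fingers for the lever.

```bash
python3 -m jog '[[[15,0,0],0],[[35,0,0],0],[[45,0,-20],0],[[45,0,-70],0],[[45,0,-125],0],[[45,0,-175],0],[[45,0,-200],0],[[45,0,-200],0]]' 0
python3 - <<'E'
from h import *
e=ctrl.get_state()['eef_pos']*1000;x=np.array([.9962,.0872]);y=np.array([-.0872,.9962])
w=e[:2]-[676.9,-76.9];print('sampler',w@x,w@y,e)
E
```

```text
time_s: 11.32
eef_pos: [0.5854, -0.0834, 0.2155]
tcp_rot: [-179.9, 0.3, -175.0]
force: [0.2, 0.5, -1.0]
grip_width: 0.0003
grasp_force: 0.0
sampler -91.67001942007963 1.5386334897039924 [585.4458296  -83.36072091 215.51750441]
```

```bash
python3 -m jog '[[[-20,30,0],0],[[-40,60,0],0],[[-65,85,0],0],[[-84,95,0],0],[[-84,95,10],0],[[-84,95,20],0],[[-84,95,20],0]]' 0
python3 - <<'E'
from h import *
snap('side','d5')
a=np.load('d5.npz');k=a['k'];d=a['d'];v,u=np.mgrid[:400,:640]
X=(np.stack([(u-k[1])/k[0]*d,(v-k[2])/k[0]*d,d],-1).reshape(-1,3)[d.ravel()>0]-a['t'])@a['R']*1000; p=a['p'].reshape(-1,3)[d.ravel()>0]
Y=X[(abs(X[:,0]-662)<40)&(abs(X[:,1]-18)<40)&(X[:,2]>130)&(p.max(1)<90)]
for lo in range(130,260,8):
    s=Y[(Y[:,2]>=lo)&(Y[:,2]<lo+8)]
    if len(s): print(lo,len(s),s.min(0).round(),s.max(0).round())
E
```

```text
time_s: 12.2
eef_pos: [0.6574, 0.0185, 0.1904]
tcp_rot: [180.0, -0.2, -175.1]
force: [0.4, -0.8, -0.4]
grip_width: 0.0001
grasp_force: 0.0
130 18 [665.  15. 131.] [677.  21. 137.]
138 19 [647.  16. 138.] [671.  34. 146.]
146 53 [645.  12. 146.] [659.  34. 154.]
154 25 [648.  11. 154.] [657.  32. 156.]
194 8 [648.  23. 201.] [663.  25. 202.]
202 33 [645.  20. 203.] [666.  32. 210.]
210 55 [645.  18. 210.] [667.  34. 218.]
218 55 [645.  19. 218.] [666.  34. 226.]
226 56 [645.  20. 226.] [666.  35. 234.]
234 38 [644.  17. 234.] [666.  34. 242.]
242 33 [642.  -4. 243.] [661.  49. 250.]
250 103 [641. -10. 250.] [665.  58. 258.]
258 36 [641.  24. 258.] [649.  58. 266.]
```

```bash
python3 -m jog '[[[3,3,20],0],[[5,3,36],0],[[6,3,44],0],[[8,3,52],0],[[11,3,60],0],[[14,3,68],0],[[17,3,76],0],[[19,3,84],0],[[21,3,92],0],[[22,3,100],0],[[22,3,106],0],[[22,3,108],0]]'; python3 -m jog '[[[0,0,2],0],[[0,0,4],0],[[0,0,4],0]]'
```

```text
time_s: 13.75
eef_pos: [0.6369, 0.0201, 0.0842]
tcp_rot: [180.0, -0.0, -175.0]
force: [-0.8, 1.2, 0.7]
grip_width: 0.0002
grasp_force: 0.4
time_s: 14.12
eef_pos: [0.6371, 0.0201, 0.0813]
tcp_rot: [-180.0, 0.0, -175.0]
force: [-1.3, -0.4, 2.7]
grip_width: 0.0
grasp_force: 1.7
```

```bash
python3 -m jog '[[[0,0,2],0],[[0,0,4],0],[[0,0,6],0],[[0,0,6],0]]'
python3 - <<'E'
from h import *
snap('side','d6')
b=cv2.imread('pics/d6.png')[130:310,120:360]
cv2.imwrite('pics/d6c.png',cv2.convertScaleAbs(cv2.resize(b,(800,600),interpolation=cv2.INTER_CUBIC),alpha=1.4))
E
```

```text
time_s: 14.62
eef_pos: [0.6376, 0.0202, 0.0801]
tcp_rot: [-180.0, 0.1, -175.0]
force: [-16.6, 1.5, 32.9]
grip_width: -0.0002
grasp_force: 16.8
```

View pics/d6c.png

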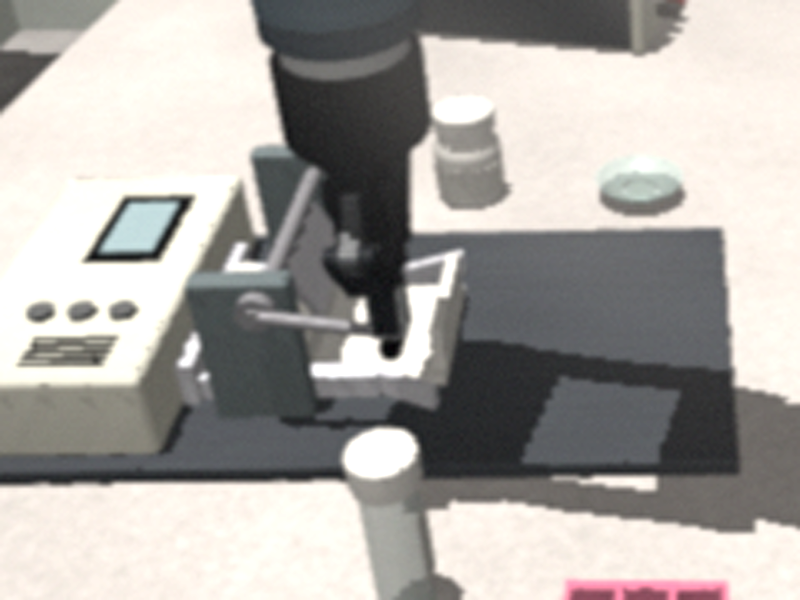

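The lever slopes below level (shaft at (255,308), grip at (390,348)), and 33 N confirms the stop. Lift off and check.

```bash
python3 -m jog '[[[0,0,-15],0],[[0,0,-60],0],[[0,0,-110],0],[[20,0,-150],0],[[70,0,-160],0],[[120,0,-160],0],[[120,0,-160],0]]'
python3 - <<'E'
from h import *
snap('scene','s4')
a=cv2.imread('pics/s4.png')[200:350,260:460]
cv2.imwrite('pics/s4c.png',cv2.convertScaleAbs(cv2.resize(a,(800,600),interpolation=cv2.INTER_CUBIC),alpha=1.7))
E
```

```text
time_s: 15.55
eef_pos: [0.5144, 0.01, 0.2342]
tcp_rot: [180.0, -0.1, -175.0]
force: [0.9, 0.1, 0.9]
grip_width: 0.0001
grasp_force: 0.0
```

View pics/s4c.png

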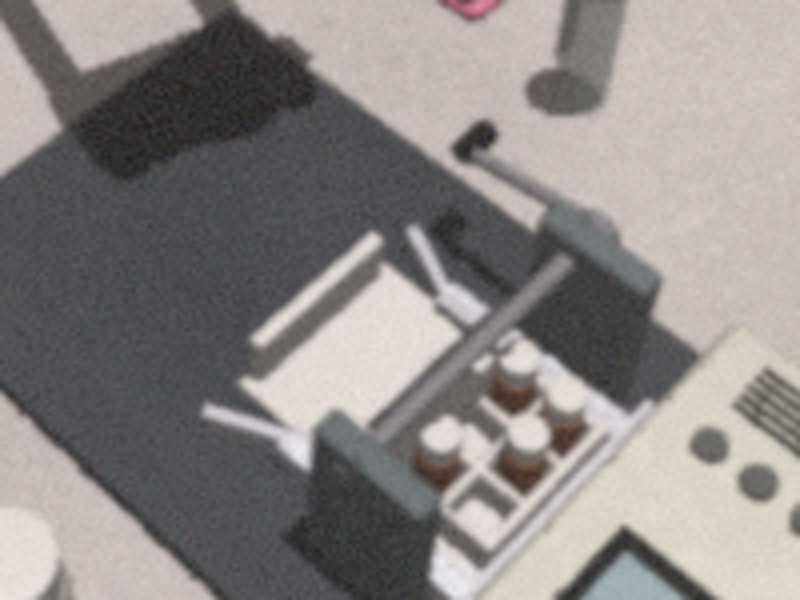

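The picture shows the tray home with its rear edge at the stop, all four vials upright, the lever down (grip at (475,140)) and the bar dropped in front of the vials. Handing in.

```bash
python3 -c "
from rig import ctrl
print(ctrl.close_job())"
```

```text
the job is handed in; nothing more can be done
None
```

I handed the job in at about 16 s: the tray is home against the back stop with all four vials standing, the lever is down at its stop, and the tube, dish and jar were not touched; no verdict came back.

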